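Park the vice carriage at the gauge post

TASK

The heavy vice carriage of the key-cutting bench runs almost freely on its rails: push it gently to the left, only by its two sprung end buffers, and brake it so that it comes to rest with its pointer fin in line with the gauge post. Never let it run against either end stop, do not touch its white housing, and leave the gauge post and the other things on the bench alone. Finish clear of the carriage, once it has stood still there by itself for a good second.

Things in the scene. Friction and masses are not known exactly. Their poses are not given: they have to be found in the camera images.
- bed: grey slide bed with two steel rails, 150 mm (x) by 560 mm (y), 26 mm high, fixed to the table, yaw differs per run. Origin: middle of its underside, on the table. The rails run along its y axis, +y roughly to the robot's left. A low dark end stop, top 42 mm above the table, stands between the rails at either end
- carriage (a joint): carriage position along the rails in m, growing to the bed's +y (left): 0 at the right end stop, 0.36 at the left one; the carriage's middle is at bed y = value - 0.18 m. It weighs about 2.7 kg in all (nominal; differs by up to 40 percent per run); rail drag is only about 0.35 N s/m and 0.004 N, so it coasts for many seconds
- buffer_right: sprung rubber nose on the carriage's right (-y) end, 100 mm wide (x), 36 high, its end half-round (radius 18). Origin: its foremost point, mid-width, 65 mm above the table, 108 mm from the carriage's middle when relaxed. Rides with the carriage; sinks up to 25 mm into it against a 60 N/m spring (1 N s/m damping), then bottoms hard. Pushing here drives the carriage to the left.
- buffer_left: sprung rubber nose on the carriage's left (+y) end, 100 mm wide (x), 36 high, its end half-round (radius 18). Origin: its foremost point, mid-width, 65 mm above the table, 108 mm from the carriage's middle when relaxed. Rides with the carriage; sinks up to 25 mm into it against a 60 N/m spring (1 N s/m damping), then bottoms hard. Pushing here brakes the leftward motion or drives it to the right.
- pointer (a point): tip of the pointer, a dark upright fin 4 mm thick on the far (+x) side of the carriage's white housing, mid-length, 80 mm from the centre line, 64 mm above the table. The housing (not to be touched) is 112 mm (x) by 130 mm (y), hoods reach 12 mm farther over the buffers, steel vice jaws with a brass key on top; 42 to 117 mm above the table
- mark (a point): tip of the gauge post's blade, which points at the bed, 64 mm above the table, about 94 mm from the bed's centre line on its far (+x) side; its axes are parallel to the bed's. The pointer is in line with it when both have the same position along the bed's y axis
- gauge: steel gauge post fixed beside the bed on its far side: foot 45 mm square, a 12 mm post and a thin blade, 74 mm high in all. Origin: 110 mm from the bed's centre line, on the table
- blank_box: open cardboard box 110 by 150 by 50 mm high, standing beyond the bed; origin under its centre; to be left alone
- oil: clear oil bottle, 48 mm across and 120 mm high, beyond the bed; origin under its centre; to be left alone
- cup: grey cup, 70 mm across and 70 mm high, beyond the bed; origin under its centre; to be left alone
Not all that is in view belongs to the job. There is more than one size of the gauge; the job needs the largest.

How it is judged:
On the way:
1. the carriage stands free and still with its pointer in line with the gauge post (y of pointer in the frame of mark between -0.015 and 0.015 m and velocity of joint carriage between -0.008 and 0.008 m/s and contact force between each of the arm, the fingers and buffer_right below 0.02 N and contact force between each of the arm, the fingers and buffer_left below 0.02 N), for 1 s.
At the end, for the whole second after the job is handed in: The pointer is within 15 mm of the gauge blade along the bed, the carriage moves slower than 8 mm/s, and nothing touches it; it has stood so for a second before the end as well (y of pointer in the frame of mark between -0.015 and 0.015 m and velocity of joint carriage between -0.008 and 0.008 m/s).
It fails at once if the carriage runs against an end stop (value of joint carriage above 0.357 m or value of joint carriage below 0.003 m).
It fails at once if the robot touches the carriage's housing (contact force between any of the arm, the fingers and carriage_c0 above 1 N or contact force between any of the arm, the fingers and carriage_c1 above 1 N or contact force between any of the arm, the fingers and carriage_c2 above 1 N or contact force between any of the arm, the fingers and carriage_c3 above 1 N or contact force between any of the arm, the fingers and carriage_c4 above 1 N or contact force between any of the arm, the fingers and carriage_c5 above 1 N or contact force between any of the arm, the fingers and carriage_c6 above 1 N).
It fails at once if a buffer is struck hard (over 15 N) (contact force between any of the arm, the fingers and buffer_right above 15 N or contact force between any of the arm, the fingers and buffer_left above 15 N).
It fails at once if the robot pushes on the gauge post (contact force between any of the arm, the fingers and gauge above 3 N).
It fails at once if a thing beside the bed is moved by more than 30 mm (distance of any of blank_box, oil, cup from where it was at the start of the episode above 0.03 m).
It also fails if it takes over 32 s, if anything falls off the work surface, if the arm or the gripper's body presses on something with over 40 N, if the wrist force passes 120 N, or if a joint passes its speed limit or range.

ROBOT

A 6-joint arm with a two-finger parallel gripper is mounted at the origin on the work surface. World frame = base frame: x ahead of the robot, y to its left, z up, the work surface at z = 0. Lengths are in m, angles in rad, forces in N, time in s.
With the tool pointing down it reaches from about 0.375 to 0.9 m from the base axis. Payload 3.1 kg.
Tool frame: the origin (TCP) lies at the very end of the fingers, on their centre line; the grasp point (between the pads) lies 19 mm behind it; z points along the fingers, y is the line along which they close (so a half turn about z gives the same grasp; the last joint's range is limited). The gripper opens to 85 mm and grips with 20 to 120 N. Pads are 22 mm wide; open, the fingers measure 114 mm over their backs; the gripper's body (76 mm by 85 mm) begins 54 mm behind the grasp point. The pads swing forward as they close: fully open they stand 13 mm farther back than shut.
Start: joints at [1.004, 0.527, 1.433, -0, 1.181, -0.178], TCP at [0.237, 0.578, 0.231] pointing down, gripper open.
Joint ranges: [-3.08, 3.08], [-0.75, 2.2], [0.22, 2.44], [-1.43, 4.57], [0, 2.65], [-2.85, 2.85]. Speed limits (rad/s): [2.79, 2.79, 3.14, 3.14, 3.14, 3.14].

INTERFACE

Orientations are given as a unit quaternion [x, y, z, w].
In Python, from station import manip, vision gives the robot as it stands.
- The arm moves only by the tool drive_tool, never from a script. Its argument "deltas" is a list that holds one entry, the list of rows, each a list of 4 numbers: the shift along the tool's x, y, z in mm, then the turn about the tool's z in rad. A call has 1 to 5 rows; each row is the pose to reach, as a shift and turn from the pose commanded when the call began, along the tool's axes at that moment; what a row does not reach only later rows make up. A row lasts 1/12 s, in which the tool goes at most 41.7 mm and 7.16 degrees, less where a joint would pass 70% of its speed; a pose out of reach is approached as far as the arm can. A call with a gripper value outside its range is refused whole. "jaw" is the finger opening in mm, from 0 to 85.4, set as the call begins (left out, the last holds). The fingers move at their own pace and stop on an object; "force" is the grip in N (left out, the last holds). Time passes only in rows, so rows that repeat a pose let the fingers close. It gives the time, the measured TCP pose, the force, the opening and the grip force at its end, in the units of the state.
- manip.sense(): the state, without advancing time (a new reading comes with each control period).
- vision.snapshot(name): name is "scene" or "top" or "wrist"; returns the picture (420x560x3 uint8, red, green, blue); there is no depth.
- vision.camera_model(name): a dict with "camera_matrix" (3x3 intrinsics, pixels), "rvec" (rotation vector, rad) and "tvec" (3), from world to camera coordinates, as OpenCV has them. Camera axes: x right, y down, z forward; pixel columns grow to the right and rows downward; lengths in m; the calibration is good to about 2 mm. A picture is of the moment at which its call begins: read the wrist's pose just before it. camera_model takes no time and is no camera call; for the wrist camera it gives the pose at the moment of the call.
- manip.sign_off(): hands the job in; it is judged then, once.
The state is a dict: "t": time; "q": joint angles; "qd": joint speeds; "tau": joint torques, N m; "tcp_pos": TCP position; "tool_rot": TCP orientation; "force": force on the tool from outside, world axes, zero at the start; "ft_torque": the same for the moment, N m; "finger_gap": opening from 0.0 (shut) to 1.0 (fully open); "gripper_force": force on a finger pad.
Only numpy, scipy, OpenCV 4.12 (cv2) and the standard library are available. Lean on these libraries where they do the work, as an engineer would, in place of code of your own. Each camera call takes 0.05 s, during which the arm holds its last target. There are 200 camera calls.

## Working session

There is one attempt and no reset: what is moved stays moved. The work goes in short steps, Python scripts to look and compute and a tool call to move; the robot and the scene stay as the last step left them, time stands still between calls to the robot, and variables do not carry over. Pictures are saved under pics/ and viewed, at most 13 in all, crops included, and the job is handed in when it is done.

Besides the shell and the picture viewer there is one more tool, called after "Call:" by a JSON object that holds its "name" and its "arguments", one argument or row to a line. drive_tool: Moves the arm, as the interface text tells. Its arguments: {"type":"object","properties":{"deltas":{"type":"array"},"jaw":{"type":"number"},"force":{"type":"number"}},"required":["deltas"]}

```bash
ls; mkdir -p pics
python3 - <<'E'
from station import manip, vision
import cv2, numpy as np
s=manip.sense(); print(s)
for n in ("scene","top"):
    im=vision.snapshot(n); cv2.imwrite(f"pics/{n}0.png",im[:,:,::-1]); print(n,vision.camera_model(n))
E
```

```text
pics
{'t': 0.0, 'q': array([ 1.00351176e+00,  5.28487382e-01,  1.43392419e+00,  1.17247851e-05,
        1.18143675e+00, -1.78487978e-01]), 'qd': array([ 7.64240274e-04, -6.49535626e-04,  1.09423960e-05, -3.34939254e-04,
        2.22661263e-04,  2.47392261e-06]), 'tau': array([-6.21347317e-04, -4.42354918e+01, -1.78025240e+01, -4.12752524e-04,
        8.38920416e-03,  1.23966655e-05]), 'tcp_pos': array([0.23648111, 0.57773553, 0.23031366]), 'tool_rot': array([ 1.93178266e-01,  9.81163027e-01, -1.04835288e-03, -4.15923530e-04]), 'force': array([ 0.53646782,  0.27108917, -0.42391951]), 'ft_torque': array([-0.02632469, -0.02716253, -0.02152387]), 'gripper_force': 0.0, 'finger_gap': 1.001077287070126}
scene {'camera_matrix': array([[390.76541992,   0.        , 278.16221606],
       [  0.        , 390.76541992, 203.46846398],
       [  0.        ,   0.        ,   1.        ]]), 'rvec': array([ 0.99784335,  2.49286139, -0.96574426]), 'tvec': array([ 0.47634758, -0.24746222,  1.10463038])}
top {'camera_matrix': array([[489.70488613,   0.        , 282.48450112],
       [  0.        , 489.70488613, 205.83920184],
       [  0.        ,   0.        ,   1.        ]]), 'rvec': array([ 2.0997187 , -2.08563964,  0.25049145]), 'tvec': array([-0.02454107,  0.63923351,  0.99836517])}
```

View pics/scene0.png

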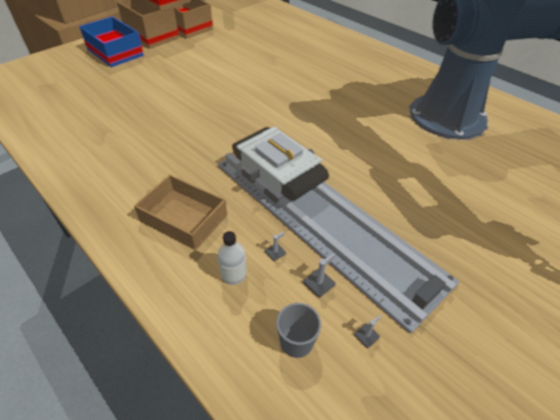

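View pics/top0.png

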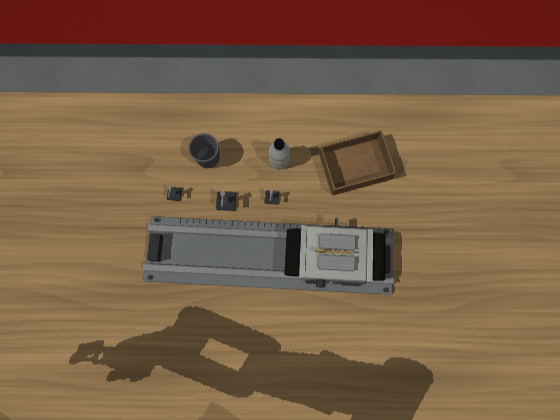

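The top view shows the bed from about (145,217) to (393,293), with the carriage near its right end at about (336,252). There are three gauges at (175,193), (227,201) and (272,197). The middle one is the largest. Next I'll take a closer crop and cast rays.

```bash
cat > h.py <<'E'
import cv2, numpy as np
from station import manip, vision
def ray(name,px,z,cm=None):
    c=cm or vision.camera_model(name); R,_=cv2.Rodrigues(c["rvec"]); t=c["tvec"]
    d=R.T@np.linalg.inv(c["camera_matrix"])@np.array([px[0],px[1],1.]); o=-R.T@t
    return o+d*(z-o[2])/d[2]
def proj(name,P):
    c=vision.camera_model(name); return cv2.projectPoints(np.array(P,float).reshape(-1,3),c["rvec"],c["tvec"],c["camera_matrix"],None)[0].reshape(-1,2)
E
python3 - <<'E'
from h import *
im=cv2.imread("pics/top0.png"); cv2.imwrite("pics/crop.png",cv2.resize(im[182:304,135:405],None,fx=2.9,fy=2.9,interpolation=cv2.INTER_CUBIC))
for p in [(152,217),(394,229),(392,293),(144,281)]: print(p,ray("top",p,.026))
E
```

```text
(152, 217) [0.62365179 0.27883835 0.026     ]
(394, 229) [ 0.5993145  -0.27436315  0.026     ]
(392, 293) [ 0.45546666 -0.26314683  0.026     ]
(144, 281) [0.47802441 0.28636754 0.026     ]
```

View pics/crop.png

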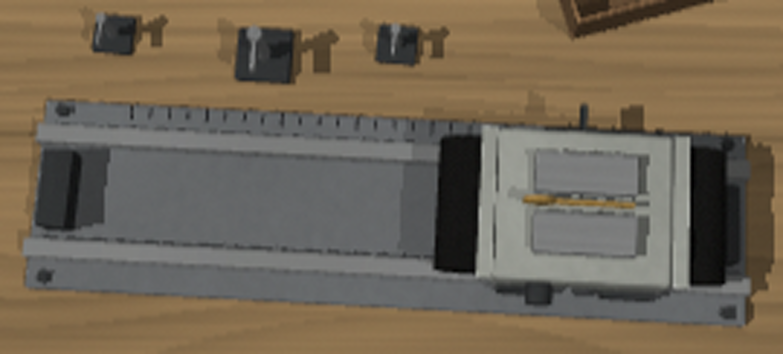

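```bash
cat >> h.py <<'E'
C=lambda u,v:(135+(u+.5)/2.9-.5,182+(v+.5)/2.9-.5)
try: B=np.load("bed.npy")   # cx,cy,yaw
except Exception: B=None
def tobed(p):
    c,s=np.cos(B[2]),np.sin(B[2]); d=np.array(p[:2])-B[:2]; return np.array([c*d[0]+s*d[1],-s*d[0]+c*d[1]])
def toworld(x,y):
    c,s=np.cos(B[2]),np.sin(B[2]); return B[:2]+np.array([c*x-s*y,s*x+c*y])
E
python3 - <<'E'
import h; from h import *
K=[C(48,98),C(750,136),C(747,326),C(25,287)]
W=np.array([ray("top",p,.026)[:2] for p in K])
for i in range(4): print(W[i], np.linalg.norm(W[i]-W[i-1]))
d=(W[0]+W[3]-W[1]-W[2])/2; yaw=np.arctan2(-d[0],d[1]); c=W.mean(0)
d2=(W[0]-W[3]+W[1]-W[2])/2; print("yaw",yaw,np.arctan2(d2[1],d2[0]),c)
h.B=np.array([*c,yaw]); np.save("bed.npy",h.B)
for n,uv,z in [("foot",(266,53),.003),("blade tip",(256,70),.067),("post top",(255,35),.074),("pointer",(584,106),.064),("fin top low",(584,127),.064),
  ("bufL end",(438,205),.065),("bufR end",(725,218),.065),("hoodedge",(480,200),.1),("hoodedgeR",(690,210),.1),("stopL",(58,188),.042),("small L",(108,50),.05),("small R",(397,50),.05)]:
    w=ray("top",C(*uv),z); print(n,w.round(4),tobed(w).round(4))
E
```

```text
[0.62724281 0.28087264] 0.14860209833876992
[ 0.60030335 -0.2728011 ] 0.5543287317742707
[ 0.45310586 -0.26360756] 0.14748431425633948
[0.47881164 0.28799809] 0.5522042862060574
yaw -0.04759473674254169 -0.055145022658564344 [0.53986592 0.00811552]
foot [0.671  0.1125 0.003 ] [0.1261 0.1105]
blade tip [0.6411 0.1119 0.067 ] [0.0962 0.1084]
post top [0.6669 0.1127 0.074 ] [0.1219 0.1105]
pointer [ 0.6152 -0.1388  0.064 ] [ 0.0823 -0.1431]
fin top low [ 0.5989 -0.1385  0.064 ] [ 0.0659 -0.1436]
bufL end [ 0.5384 -0.0279  0.065 ] [ 0.0003 -0.0361]
bufR end [ 0.5301 -0.2423  0.065 ] [ 0.0021 -0.2506]
hoodedge [ 0.5371 -0.0582  0.1   ] [ 0.0004 -0.0664]
hoodedgeR [ 0.5309 -0.21    0.1   ] [ 0.0014 -0.2183]
stopL [0.553  0.2637 0.042 ] [0.0009 0.256 ]
small L [0.6606 0.2301 0.05  ] [0.11   0.2275]
small R [0.662  0.0046 0.05  ] [0.1222 0.0023]
```

The measurements agree with the given sizes: buffer span 215 mm, pointer at x ≈ 80 mm and z = 64 mm. In the bed frame the pointer is at y ≈ -0.143 (joint ≈ 0.037) and the mark at y ≈ +0.109, so the carriage has to travel about 0.252 m. I'll start moving the arm across.

Call:
{"name": "drive_tool", "arguments": {
  "deltas": [
    [[-32,-26,0,-0.085],[-64,-51,0,-0.17],[-96,-77,0,-0.256],[-128,-102,0,-0.341],[-159,-128,0,-0.341]]
  ],
  "jaw": 0
}}

```text
t: 0.52
tcp_pos: [0.3358, 0.3979, 0.231]
tool_rot: [0.022, 1.0, -0.0, -0.0]
force: [0.7, -0.6, 0.1]
finger_gap: 0.299
gripper_force: 0.0
```

Call:
{"name": "drive_tool", "arguments": {
  "deltas": [
    [[-13,-39,2,0],[-26,-78,4,0],[-39,-117,6,0],[-52,-156,8,0],[-65,-195,10,0]]
  ]
}}

```text
t: 0.93
tcp_pos: [0.3909, 0.1999, 0.2211]
tool_rot: [0.024, 1.0, -0.0, -0.0]
force: [0.7, 0.5, -0.6]
finger_gap: 0.001
gripper_force: 0.0
```

Call:
{"name": "drive_tool", "arguments": {
  "deltas": [
    [[-13,-39,2,0],[-26,-78,4,0],[-39,-117,6,0],[-52,-156,8,0],[-65,-195,10,0]]
  ]
}}

```text
t: 1.35
tcp_pos: [0.4466, 0.0019, 0.2111]
tool_rot: [0.024, 1.0, 0.0, -0.0]
force: [0.4, 0.4, 1.0]
finger_gap: -0.0
gripper_force: 0.0
```

Call:
{"name": "drive_tool", "arguments": {
  "deltas": [
    [[-13,-39,2,0],[-26,-78,4,0],[-39,-117,6,0],[-52,-156,8,0],[-65,-195,10,0]]
  ]
}}

```text
t: 1.77
tcp_pos: [0.5021, -0.196, 0.2009]
tool_rot: [0.024, 1.0, 0.0, -0.0]
force: [1.0, -0.3, 0.7]
finger_gap: -0.001
gripper_force: 0.0
```

Call:
{"name": "drive_tool", "arguments": {
  "deltas": [
    [[-10,-33,0,0],[-20,-66,0,0],[-28,-91,0,0],[-28,-91,38,0],[-28,-91,76,0]]
  ]
}}

```text
t: 2.18
tcp_pos: [0.5281, -0.2902, 0.1264]
tool_rot: [0.025, 1.0, -0.003, 0.003]
force: [0.1, 0.0, 0.3]
finger_gap: 0.002
gripper_force: 0.0
```

Call:
{"name": "drive_tool", "arguments": {
  "deltas": [
    [[0,0,35,0],[0,0,62,0],[0,0,72,0],[0,0,72,0]]
  ]
}}

```text
t: 2.52
tcp_pos: [0.5241, -0.2848, 0.0503]
tool_rot: [0.024, 1.0, 0.002, -0.003]
force: [0.0, -0.0, 0.8]
finger_gap: -0.003
gripper_force: 0.0
```

Run:
```python
from h import *
s=manip.sense(); print(s['t'],s['tcp_pos'],tobed(s['tcp_pos']),s['force'])
im=vision.snapshot("top"); cv2.imwrite("pics/top1.png",im[:,:,::-1]); vis=im[182:304,135:405,::-1]
cv2.imwrite("pics/crop1.png",cv2.resize(vis,None,fx=2.9,fy=2.9,interpolation=cv2.INTER_CUBIC))
```

```text
2.5167 [ 0.52407165 -0.284837    0.05032283] [-0.00183865 -0.29337222] [ 0.0128128  -0.04024477  0.82225925]
```

View pics/crop1.png

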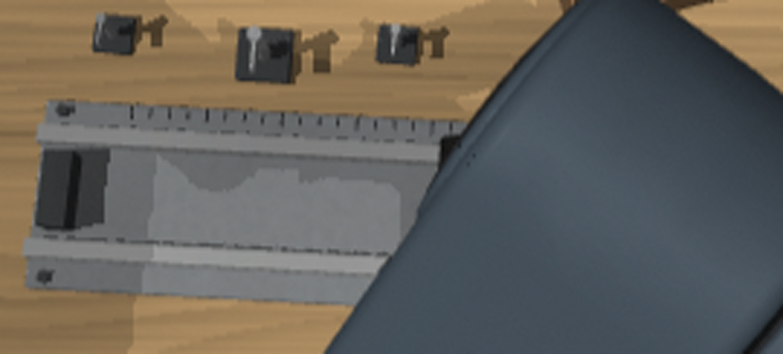

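The arm now hides the carriage body in the top view. The left buffer edge at crop (440,150) is still visible and hasn't moved. I'll launch gently at 3 mm per row.

Call:
{"name": "drive_tool", "arguments": {
  "deltas": [
    [[0,5,0,0],[0,9,0,0],[0,13,0,0],[0,16,0,0],[0,19,0,0]]
  ]
}}

```text
t: 2.98
tcp_pos: [0.5274, -0.267, 0.0545]
tool_rot: [0.024, 1.0, -0.001, 0.001]
force: [-0.9, 0.2, -0.3]
finger_gap: 0.003
gripper_force: 0.0
```

Call:
{"name": "drive_tool", "arguments": {
  "deltas": [
    [[0,3,0,0],[0,6,0,0],[0,9,0,0],[0,12,0,0],[0,15,0,0]]
  ]
}}

```text
t: 3.4
tcp_pos: [0.5276, -0.2521, 0.0533]
tool_rot: [0.024, 1.0, -0.0, -0.0]
force: [-1.4, 0.4, 0.8]
finger_gap: -0.002
gripper_force: 0.1
```

Call:
{"name": "drive_tool", "arguments": {
  "deltas": [
    [[0,3,0,0],[0,6,0,0],[0,9,0,0],[0,12,0,0],[0,15,0,0]]
  ]
}}

```text
t: 3.82
tcp_pos: [0.5283, -0.2371, 0.0533]
tool_rot: [0.024, 1.0, -0.0, -0.0]
force: [0.4, -0.7, 0.1]
finger_gap: -0.003
gripper_force: 0.2
```

```bash
cat >> h.py <<'E'
def dark(name,x,z=.065,im=None,thr=45):
    im=vision.snapshot(name) if im is None else im
    ys=np.arange(-.29,.29,.001); P=[[*toworld(x,y),z] for y in ys]; uv=proj(name,P).astype(np.float32)
    v=cv2.remap(im.max(2),uv[:,0].reshape(1,-1),uv[:,1].reshape(1,-1),cv2.INTER_LINEAR)[0]
    e=np.flatnonzero(np.diff(np.r_[0,(v<thr).astype(int),0]))
    return [(round(float(ys[a]),3),round(float(ys[min(b,len(ys)-1)]),3)) for a,b in zip(e[::2],e[1::2]) if b-a>3], im
E
python3 - <<'E'
from h import *
im0=cv2.imread("pics/top0.png")[:,:,::-1].copy()
for x in(-.03,0,.03): print("start",dark("top",x,im=im0)[0])
s=manip.sense(); print(s['t'],tobed(s['tcp_pos']),s['force'])
im=vision.snapshot("top"); cv2.imwrite("pics/top2.png",im[:,:,::-1])
for x in(-.03,0,.03): print(dark("top",x,im=im)[0])
im=vision.snapshot("scene"); cv2.imwrite("pics/scene2.png",im[:,:,::-1])
for x in(-.03,0,.03): print(dark("scene",x,im=im)[0])
im0=cv2.imread("pics/scene0.png")[:,:,::-1].copy()
for x in(-.03,0,.03): print("start",dark("scene",x,im=im0)[0])
E
```

```text
start [(-0.26, -0.224), (-0.065, -0.035), (0.234, 0.244), (0.257, 0.262)]
start [(-0.261, -0.224), (-0.065, -0.035), (0.235, 0.244)]
start [(-0.252, -0.224), (-0.065, -0.034)]
3.8167 [ 9.43695229e-05 -2.45449350e-01] [ 0.3555223  -0.69513133  0.05866361]
[(-0.228, -0.218), (0.234, 0.243)]
[(-0.246, -0.236), (0.235, 0.243)]
[(-0.29, -0.281), (-0.263, -0.251)]
[]
[]
[]
start []
start []
start []
```

View pics/scene2.png

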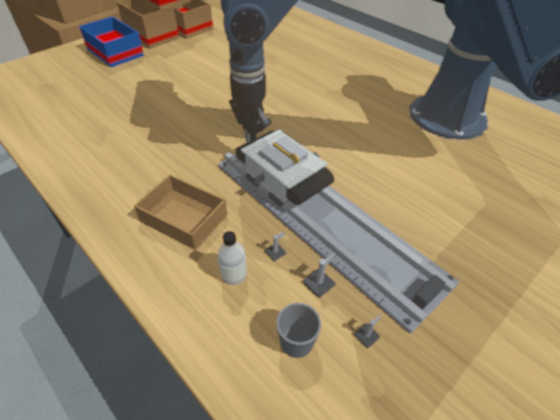

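The scene view shows the finger against the right buffer at about (255,140) and the carriage just starting to move, with the housing at about (290,165). I'll keep pushing at the same speed while tracking the white housing in the scene view.

Call:
{"name": "drive_tool", "arguments": {
  "deltas": [
    [[0,3,0,0],[0,6,0,0],[0,9,0,0],[0,12,0,0],[0,15,0,0]]
  ]
}}

```text
t: 4.33
tcp_pos: [0.529, -0.2219, 0.0533]
tool_rot: [0.024, 1.0, 0.0, -0.0]
force: [-0.0, -0.8, -0.9]
finger_gap: -0.002
gripper_force: 0.0
```

```bash
cat >> h.py <<'E'
def white(im):
    hsv=cv2.cvtColor(im,cv2.COLOR_RGB2HSV); m=((hsv[...,1]<40)&(hsv[...,2]>165)).astype(np.uint8)
    reg=np.zeros_like(m); P=[[*toworld(x,y),z] for x in(-.06,.06) for y in(-.27,.27) for z in(.05,.12)]
    cv2.fillConvexPoly(reg,cv2.convexHull(proj("scene",P).astype(np.int32)),1)
    cs=cv2.findContours(m&reg,cv2.RETR_EXTERNAL,cv2.CHAIN_APPROX_NONE)[0]
    c=max(cs,key=cv2.contourArea); h=cv2.convexHull(c); M=cv2.moments(h); p=(M['m10']/M['m00'],M['m01']/M['m00'])
    return tobed(ray("scene",p,.095)),M['m00'],p
def pos(save=None):
    t=manip.sense()['t']; im=vision.snapshot("scene")
    if save: cv2.imwrite(save,im[:,:,::-1])
    return t,white(im)
E
python3 - <<'E'
from h import *
for n in("scene0","scene2"): print(n,white(cv2.imread(f"pics/{n}.png")[:,:,::-1].copy()))
print(pos("pics/scene3.png"),tobed(manip.sense()['tcp_pos']))
E
```

```text
scene0 (array([ 0.00776596, -0.1305871 ]), 2369.5, (279.69142575789544, 153.89892382359147))
scene2 (array([ 0.00764764, -0.11513238]), 2406.5, (284.5688759609391, 157.49920354595193))
(4.3333, (array([ 0.00732027, -0.08852696]), 2525.5, (293.22569788160763, 163.83145251765328))) [-1.27287267e-04 -2.29673101e-01]
```

Call:
{"name": "drive_tool", "arguments": {
  "deltas": [
    [[0,-8,-38,0],[0,-8,-78,0],[0,-5,-115,0],[0,33,-128,0],[0,74,-130,0]]
  ]
}}

```text
t: 4.8
tcp_pos: [0.5356, -0.151, 0.1876]
tool_rot: [0.026, 1.0, -0.002, 0.005]
force: [0.5, 1.0, -0.0]
finger_gap: -0.002
gripper_force: 0.0
```

Call:
{"name": "drive_tool", "arguments": {
  "deltas": [
    [[0,41,0,0],[0,82,0,0],[0,123,0,0],[0,164,0,0],[0,205,0,0]]
  ]
}}

```text
t: 5.22
tcp_pos: [0.5419, 0.0583, 0.1835]
tool_rot: [0.024, 1.0, -0.0, 0.0]
force: [0.3, -0.7, -0.2]
finger_gap: 0.001
gripper_force: 0.0
```

Call:
{"name": "drive_tool", "arguments": {
  "deltas": [
    [[0,41,0,0],[0,82,0,0],[0,123,0,0],[0,164,0,0],[0,205,0,0]]
  ]
}}

```text
t: 5.63
tcp_pos: [0.5516, 0.2633, 0.1833]
tool_rot: [0.024, 1.0, -0.0, -0.0]
force: [1.1, 0.1, 0.1]
finger_gap: 0.003
gripper_force: 0.0
```

Run:
```python
from h import *
print(pos("pics/scene4.png"),tobed(manip.sense()['tcp_pos']),manip.sense()['tcp_pos'])
```

```text
(5.6333, (array([-0.012452  ,  0.01163224]), 1126.0, (335.0057726465364, 185.3170515097691))) [-0.00040911  0.26330518] [0.55198448 0.27114199 0.18370245]
```

View pics/scene4.png

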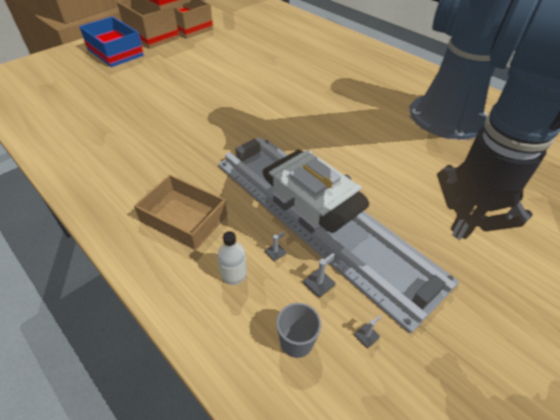

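The scene view shows the carriage gliding at about (318,190), partly in the arm's shadow. The gripper is past its left end, at about (495,200). I'll descend ahead of the buffer and measure from the top view.

Call:
{"name": "drive_tool", "arguments": {
  "deltas": [
    [[0,0,40,0],[0,0,80,0],[0,0,115,0],[0,0,131,0]]
  ]
}}

```text
t: 6.02
tcp_pos: [0.5489, 0.2604, 0.0479]
tool_rot: [0.024, 1.0, -0.001, -0.004]
force: [-0.4, 0.7, -0.0]
finger_gap: 0.003
gripper_force: 0.0
```

Run:
```python
from h import *
s=manip.sense(); print(s['t'],tobed(s['tcp_pos']),s['tcp_pos'])
im=vision.snapshot("top"); cv2.imwrite("pics/top5.png",im[:,:,::-1])
for x in(-.045,-.03,0,.03): print(dark("top",x,im=im)[0])
cv2.imwrite("pics/crop5.png",cv2.resize(im[182:304,135:405,::-1],None,fx=2.9,fy=2.9,interpolation=cv2.INTER_CUBIC))
```

```text
6.0167 [-0.00302748  0.25246649] [0.54885341 0.26044015 0.04792986]
[(-0.122, -0.093), (0.066, 0.093), (0.266, 0.289)]
[(-0.26, -0.233), (-0.123, -0.093), (0.066, 0.093), (0.235, 0.243), (0.265, 0.289)]
[(-0.26, -0.232), (-0.122, -0.093), (0.065, 0.093), (0.208, 0.227), (0.228, 0.289)]
[(-0.123, -0.093), (0.065, 0.095), (0.25, 0.289)]
```

View pics/crop5.png

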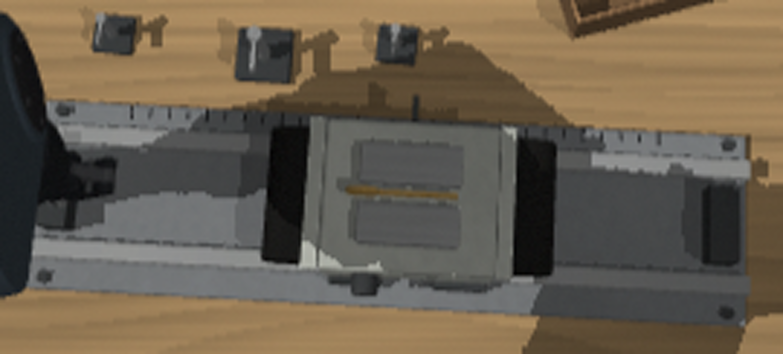

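The top view shows the carriage clearly. The left buffer tip is at crop (265,195), the pointer at (415,105) and the gripper waiting at (95,180). The carriage centre is at y ≈ -0.0145 after a mean speed of about 52 mm/s. I'll hold and measure the current speed.

Call:
{"name": "drive_tool", "arguments": {
  "deltas": [
    [[0,0,0,0],[0,0,0,0],[0,0,0,0],[0,0,0,0],[0,0,0,0]]
  ]
}}

```text
t: 6.48
tcp_pos: [0.5533, 0.2614, 0.0541]
tool_rot: [0.024, 1.0, 0.0, 0.002]
force: [-0.3, 0.3, 0.1]
finger_gap: -0.001
gripper_force: 0.0
```

```bash
cat >> h.py <<'E'
def meas(save=None):
    s=manip.sense(); im=vision.snapshot("top")
    if save: cv2.imwrite(save,im[:,:,::-1])
    hsv=im.max(2); ys=np.arange(-.29,.29,.0005); out=[]
    for x in (-.04,-.03,-.02,-.01,0.01,.02,.03):   # housing-side edges of both black noses
        uv=proj("top",[[*toworld(x,y),.065] for y in ys]).astype(np.float32)
        v=cv2.remap(hsv,uv[:,0].reshape(1,-1),uv[:,1].reshape(1,-1),cv2.INTER_LINEAR)[0]
        e=np.flatnonzero(np.diff(np.r_[0,(v<45).astype(int),0])); seg=[(ys[a],ys[min(b,len(ys)-1)]) for a,b in zip(e[::2],e[1::2]) if .02<(b-a)*.0005<.045]
        out+=[(p[1]+q[0])/2 for p in seg for q in seg if .150<q[0]-p[1]<.170]
    return s['t'],out,tobed(s['tcp_pos']).round(4)
E
python3 - <<'E'
from h import *
import h
S=vision.snapshot
for n in ("top0","top5"):
    vision.snapshot=lambda k:cv2.imread(f"pics/{n}.png")[:,:,::-1].copy()
    print(n,np.round(meas()[1],4))
vision.snapshot=S
t,o,p=meas(); print(t,np.round(o,4),p)
E
```

```text
top0 [-0.145  -0.1447 -0.145  -0.145  -0.1447 -0.1447 -0.145 ]
top5 [-0.0137 -0.014  -0.0137 -0.0142 -0.014  -0.0145 -0.014   0.172 ]
6.4833 [0.007  0.1908 0.0075 0.1908 0.0078 0.1905 0.007  0.007  0.0073 0.0073] [0.0014 0.2536]
```

Speed is about 45 mm/s, with roughly 100 mm left. I'll bring the finger towards the meeting place and measure again.

Call:
{"name": "drive_tool", "arguments": {
  "deltas": [
    [[0,-10,0,0],[0,-20,0,0],[0,-30,0,0],[0,-40,0,0],[0,-46,0,0]]
  ]
}}

```text
t: 6.95
tcp_pos: [0.5497, 0.2132, 0.0522]
tool_rot: [0.025, 1.0, -0.0, -0.0]
force: [0.5, -0.7, 0.1]
finger_gap: -0.002
gripper_force: 0.0
```

Run:
```python
from h import *
t,o,p=meas("pics/top6.png"); print(t,np.round(o,4),p)
im=cv2.imread("pics/top6.png")[:,:,::-1].copy()
for x in (-.01,0,.01): print(dark("top",x,z=.052,im=im)[0])
```

```text
6.95 [ 0.027  -0.1577  0.0273 -0.1577  0.0278 -0.158   0.0273 -0.1577  0.0265
 -0.1575  0.027   0.0273] [0.     0.2053]
[(-0.263, -0.235), (-0.083, -0.052), (0.109, 0.135), (0.211, 0.247), (0.273, 0.289)]
[(-0.263, -0.235), (-0.083, -0.053), (0.109, 0.136), (0.164, 0.249)]
[(-0.263, -0.235), (-0.083, -0.052), (0.108, 0.137), (0.162, 0.25)]
```

Call:
{"name": "drive_tool", "arguments": {
  "deltas": [
    [[0,0,0,0],[0,0,0,0],[0,0,0,0],[0,0,0,0],[0,0,0,0]]
  ]
}}

```text
t: 7.42
tcp_pos: [0.5499, 0.2156, 0.0523]
tool_rot: [0.024, 1.0, 0.0, 0.0]
force: [-0.7, 0.6, 0.5]
finger_gap: -0.001
gripper_force: 0.0
```

Run:
```python
from h import *
t,o,p=meas("pics/top7.png"); print(t,np.round([a for a in o if abs(a-.045)<.03],4),p)
im=cv2.imread("pics/top7.png"); cv2.imwrite("pics/crop7.png",cv2.resize(im[182:304,135:405],None,fx=2.9,fy=2.9,interpolation=cv2.INTER_CUBIC))
```

```text
7.4167 [0.0458 0.0463 0.0455 0.046  0.0458 0.0455 0.0453] [2.000e-04 2.077e-01]
```

View pics/crop7.png

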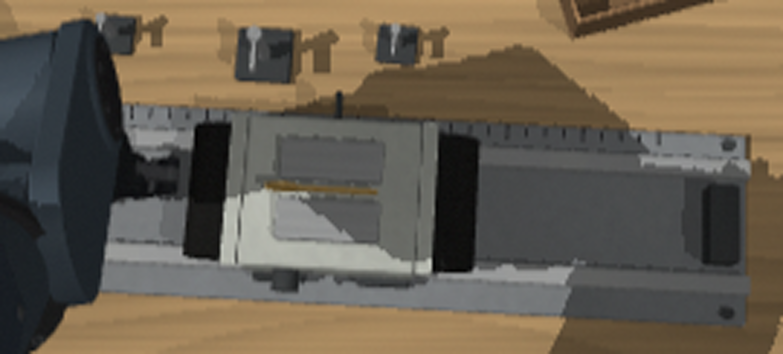

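The top view shows the buffer tip at crop x ≈ 187. The finger front is at about 130, and the dark patch from 140 to 180 is its shadow. Speed is about 38 mm/s, so contact at the wanted place is due near t = 8.9. I'll creep left at 12 mm/s.

Call:
{"name": "drive_tool", "arguments": {
  "deltas": [
    [[0,0,0,0],[0,0,0,0],[0,0,0,0],[0,0,0,0],[0,0,0,0]]
  ]
}}

```text
t: 7.88
tcp_pos: [0.5499, 0.2152, 0.0523]
tool_rot: [0.024, 1.0, -0.0, 0.0]
force: [0.3, -0.2, 0.1]
finger_gap: -0.002
gripper_force: 0.0
```

Call:
{"name": "drive_tool", "arguments": {
  "deltas": [
    [[0,1,0,0],[0,2,0,0],[0,3,0,0],[0,4,0,0],[0,5,0,0]]
  ]
}}

```text
t: 8.3
tcp_pos: [0.5502, 0.2203, 0.0523]
tool_rot: [0.024, 1.0, -0.0, 0.0]
force: [-0.4, -0.3, -0.6]
finger_gap: 0.003
gripper_force: 0.0
```

Run:
```python
from h import *
t,o,p=meas("pics/top8.png"); print(t,np.round([a for a in o if abs(a-.075)<.035],4),p)
```

```text
8.3 [0.0783 0.0785 0.0778 0.0785 0.078 ] [2.000e-04 2.124e-01]
```

Call:
{"name": "drive_tool", "arguments": {
  "deltas": [
    [[0,1,0,0],[0,2,0,0],[0,3,0,0],[0,4,0,0],[0,5,0,0]]
  ]
}}

```text
t: 8.77
tcp_pos: [0.5504, 0.2252, 0.0523]
tool_rot: [0.024, 1.0, 0.0, 0.0]
force: [-0.3, 0.5, 0.4]
finger_gap: -0.004
gripper_force: 0.0
```

Call:
{"name": "drive_tool", "arguments": {
  "deltas": [
    [[0,1,0,0],[0,2,0,0],[0,3,0,0],[0,4,0,0],[0,5,0,0]]
  ]
}}

```text
t: 9.18
tcp_pos: [0.5507, 0.2303, 0.0523]
tool_rot: [0.024, 1.0, 0.0, 0.0]
force: [0.3, 0.2, 0.5]
finger_gap: -0.0
gripper_force: 0.1
```

Run:
```python
from h import *
t,o,p=meas("pics/top9.png"); print(t,np.round([a for a in o if abs(a-.1)<.035],4),p)
```

```text
9.1833 [0.1063 0.107  0.1063 0.1065 0.1065] [2.000e-04 2.224e-01]
```

Call:
{"name": "drive_tool", "arguments": {
  "deltas": [
    [[0,1,0,0],[0,2,0,0],[0,3,0,0],[0,4,0,0],[0,5,0,0]]
  ]
}}

```text
t: 9.65
tcp_pos: [0.5509, 0.2352, 0.0523]
tool_rot: [0.024, 1.0, -0.0, -0.0]
force: [-0.5, 0.3, 0.6]
finger_gap: 0.001
gripper_force: 0.1
```

Run:
```python
from h import *
t,o,p=meas("pics/top10.png"); print(t,np.round([a for a in o if abs(a-.1)<.035],4),p)
```

```text
9.65 [0.1115 0.1115 0.1123 0.1115 0.1113] [2.000e-04 2.274e-01]
```

The carriage is nearly stopped, about 4 mm past the mark. I'll withdraw the finger quickly now.

Call:
{"name": "drive_tool", "arguments": {
  "deltas": [
    [[0,15,0,0],[0,35,0,0]]
  ]
}}

```text
t: 9.87
tcp_pos: [0.5526, 0.2698, 0.0523]
tool_rot: [0.025, 1.0, -0.0, -0.0]
force: [0.3, -0.4, -0.6]
finger_gap: 0.001
gripper_force: 0.0
```

Run:
```python
from h import *
t,o,p=meas("pics/top11.png"); print(t,np.round([a for a in o if abs(a-.1)<.035],4),p)
```

```text
9.8667 [0.1108 0.1108 0.1105 0.1108 0.11   0.1103 0.1105] [0.0003 0.262 ]
```

Call:
{"name": "drive_tool", "arguments": {
  "deltas": [
    [[0,2,-15,0],[0,2,-30,0],[0,2,-30,0],[0,2,-30,0]]
  ]
}}

```text
t: 10.25
tcp_pos: [0.5532, 0.273, 0.0829]
tool_rot: [0.024, 1.0, 0.0, 0.001]
force: [0.2, 0.1, -0.2]
finger_gap: -0.002
gripper_force: 0.0
```

Run:
```python
from h import *
t,o,p=meas("pics/top12.png"); print(t,np.round([a for a in o if abs(a-.1)<.035],4),p)
im=cv2.imread("pics/top12.png"); cv2.imwrite("pics/crop12.png",cv2.resize(im[182:304,135:405],None,fx=2.9,fy=2.9,interpolation=cv2.INTER_CUBIC))
```

```text
10.25 [0.1085 0.1093 0.1083 0.109  0.1085 0.1083 0.1085] [0.0008 0.2652]
```

View pics/crop12.png

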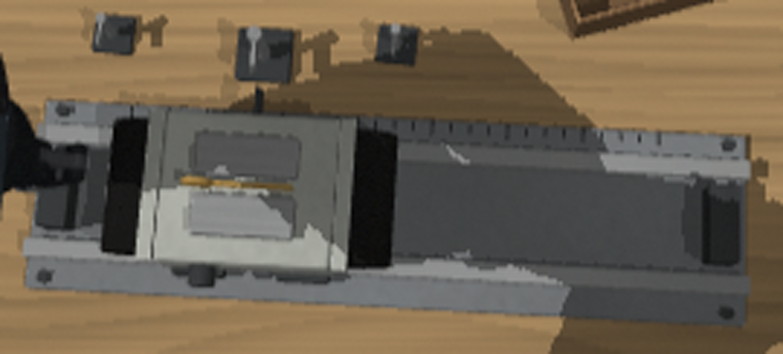

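The top view shows the pointer tip at crop (259,90) and the gauge blade tip at (256,70), so they are within about 3 mm. The carriage is drifting slowly right at about 5 mm/s and the gripper is clear. I'll raise the arm and let the carriage settle.

Call:
{"name": "drive_tool", "arguments": {
  "deltas": [
    [[0,5,-30,0],[0,10,-65,0],[0,15,-90,0],[0,15,-90,0],[0,15,-90,0]]
  ]
}}

```text
t: 10.72
tcp_pos: [0.5539, 0.2875, 0.1731]
tool_rot: [0.024, 1.0, 0.0, 0.001]
force: [1.0, 1.3, -0.5]
finger_gap: 0.004
gripper_force: 0.0
```

Run:
```python
from h import *
w=tobed(ray("top",C(259,90),.064)); print("ptr@10.25",w, "mark",tobed(ray("top",C(256,70),.064)))
t,o,p=meas("pics/top13.png"); print(t,np.round([a for a in o if abs(a-.1)<.035],4),p)
```

```text
ptr@10.25 [0.08132263 0.10526365] mark [0.09689376 0.10886715]
10.7167 [0.1065 0.107  0.1073 0.107  0.1073 0.107  0.1068] [0.0008 0.2797]
```

Call:
{"name": "drive_tool", "arguments": {
  "deltas": [
    [[0,0,0,0],[0,0,0,0],[0,0,0,0],[0,0,0,0],[0,0,0,0]]
  ]
}}

```text
t: 11.18
tcp_pos: [0.5531, 0.2869, 0.1715]
tool_rot: [0.024, 1.0, -0.0, -0.001]
force: [-0.8, 0.5, 0.5]
finger_gap: 0.004
gripper_force: 0.0
```

Run:
```python
from h import *
t,o,p=meas("pics/top14.png"); print(t,np.round([a for a in o if abs(a-.1)<.035],4),p)
```

```text
11.1833 [0.1055 0.1053 0.1055 0.1053 0.1055 0.1058 0.1048] [-0.      0.2791]
```

Call:
{"name": "drive_tool", "arguments": {
  "deltas": [
    [[0,0,0,0],[0,0,0,0],[0,0,0,0],[0,0,0,0],[0,0,0,0]]
  ]
}}

```text
t: 11.65
tcp_pos: [0.5534, 0.2871, 0.1724]
tool_rot: [0.024, 1.0, 0.0, 0.0]
force: [-0.7, -0.2, -0.7]
finger_gap: -0.001
gripper_force: 0.0
```

Call:
{"name": "drive_tool", "arguments": {
  "deltas": [
    [[0,0,0,0],[0,0,0,0],[0,0,0,0],[0,0,0,0],[0,0,0,0]]
  ]
}}

```text
t: 12.07
tcp_pos: [0.5534, 0.2871, 0.1723]
tool_rot: [0.024, 1.0, 0.0, 0.0]
force: [-0.0, 0.7, 0.1]
finger_gap: 0.003
gripper_force: 0.0
```

Call:
{"name": "drive_tool", "arguments": {
  "deltas": [
    [[0,0,0,0],[0,0,0,0],[0,0,0,0],[0,0,0,0],[0,0,0,0]]
  ]
}}

```text
t: 12.48
tcp_pos: [0.5534, 0.2871, 0.1723]
tool_rot: [0.024, 1.0, 0.0, -0.0]
force: [0.8, 0.2, -1.2]
finger_gap: 0.001
gripper_force: 0.0
```

Run:
```python
from h import *
t,o,p=meas("pics/top15.png"); print(t,np.round([a for a in o if abs(a-.1)<.035],4),p)
im=cv2.imread("pics/top15.png"); cv2.imwrite("pics/crop15.png",cv2.resize(im[182:232,190:260],None,fx=10,fy=10,interpolation=cv2.INTER_CUBIC))
```

```text
12.4833 [0.1028 0.1028 0.1033 0.1028 0.103  0.1033 0.1023] [2.000e-04 2.793e-01]
```

View pics/crop15.png

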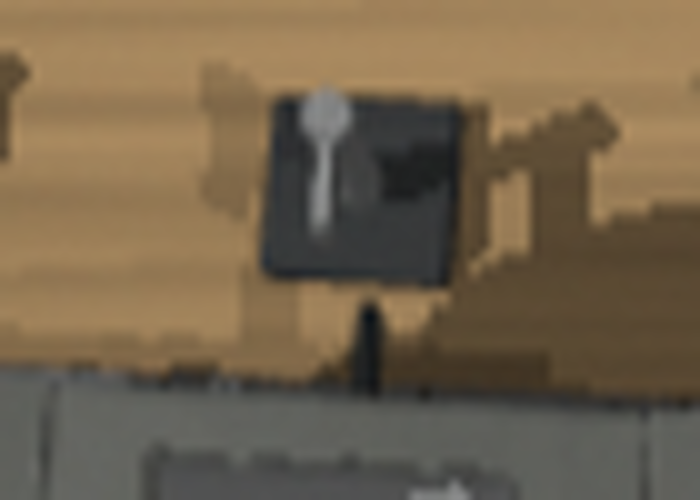

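Blade tip is at (319,235) and pointer tip at (371,300) in this crop. I'll compute the offset along the bed and watch the residual drift.

Call:
{"name": "drive_tool", "arguments": {
  "deltas": [
    [[0,0,0,0],[0,0,0,0],[0,0,0,0],[0,0,0,0],[0,0,0,0]]
  ]
}}

```text
t: 12.95
tcp_pos: [0.5534, 0.2871, 0.1723]
tool_rot: [0.024, 1.0, -0.0, 0.0]
force: [0.2, 1.1, -0.3]
finger_gap: -0.001
gripper_force: 0.0
```

Run:
```python
from h import *
D=lambda u,v:(190+(u+.5)/10-.5,182+(v+.5)/10-.5)
for n,uv,z in(("tip",(319,235),.064),("blade root",(324,150),.066),("ptr",(371,303),.064),("ptr base",(368,390),.064)): print(n,tobed(ray("top",D(*uv),z)))
t,o,p=meas("pics/top16.png"); print(t,np.round([a for a in o if abs(a-.1)<.035],4),p)
```

```text
tip [0.09845034 0.11234268]
blade root [0.11750312 0.11258557]
ptr [0.08358723 0.09951709]
ptr base [0.06388674 0.09856936]
12.95 [0.1023 0.1028 0.1028 0.1025 0.103  0.1025 0.1023] [2.000e-04 2.793e-01]
```

The pointer now rests about 12 to 13 mm right of the mark. That's inside ±15 mm but too close to the limit. There is time for a very soft nudge on the right buffer, so I'll cross over high and come down on its right side.

Call:
{"name": "drive_tool", "arguments": {
  "deltas": [
    [[0,-41,0,0],[0,-82,0,0],[0,-123,0,0],[0,-164,0,0],[0,-205,0,0]]
  ]
}}

```text
t: 13.42
tcp_pos: [0.5433, 0.0808, 0.1724]
tool_rot: [0.023, 1.0, -0.0, 0.0]
force: [0.7, 0.1, 0.0]
finger_gap: 0.003
gripper_force: 0.0
```

Call:
{"name": "drive_tool", "arguments": {
  "deltas": [
    [[0,-41,0,0],[0,-82,0,0],[0,-115,0,0],[0,-130,0,0],[0,-130,30,0]]
  ]
}}

```text
t: 13.83
tcp_pos: [0.5423, -0.0528, 0.1468]
tool_rot: [0.026, 1.0, -0.002, 0.007]
force: [1.9, -0.8, 0.6]
finger_gap: 0.002
gripper_force: 0.0
```

Call:
{"name": "drive_tool", "arguments": {
  "deltas": [
    [[0,0,35,0],[0,0,70,0],[0,0,88,0],[0,0,88,0],[0,0,88,0]]
  ]
}}

```text
t: 14.25
tcp_pos: [0.537, -0.0474, 0.0537]
tool_rot: [0.024, 1.0, 0.0, -0.001]
force: [0.7, -0.7, -0.5]
finger_gap: 0.001
gripper_force: 0.0
```

Run:
```python
from h import *
t,o,p=meas("pics/top17.png"); print(t,np.round(o,4),p,manip.sense()['tcp_pos'])
im=cv2.imread("pics/top17.png")[:,:,::-1].copy()
im5=cv2.imread("pics/top16.png")[:,:,::-1].copy()
for x in(-.045,-.03,.03,.045): print(dark("top",x,im=im)[0],dark("top",x,im=im5)[0])
```

```text
14.25 [] [-0.0002 -0.0556] [ 0.53800272 -0.04769654  0.05482235]
[(-0.131, -0.113), (0.188, 0.192)] [(-0.007, 0.023), (0.183, 0.206)]
[(-0.259, -0.246), (-0.105, -0.056), (0.183, 0.188)] [(-0.26, -0.233), (-0.009, 0.023), (0.183, 0.207), (0.235, 0.243)]
[(-0.119, -0.11), (-0.102, -0.095), (-0.092, -0.034), (-0.026, -0.017)] [(-0.009, 0.023), (0.182, 0.208), (0.277, 0.289)]
[(-0.121, -0.117), (-0.002, 0.003), (0.182, 0.212)] [(-0.009, 0.024), (0.181, 0.207), (0.277, 0.289)]
```

Call:
{"name": "drive_tool", "arguments": {
  "deltas": [
    [[0,6,0,0],[0,12,0,0],[0,18,0,0],[0,23,0,0],[0,25,0,0]]
  ]
}}

```text
t: 14.72
tcp_pos: [0.5388, -0.0214, 0.055]
tool_rot: [0.023, 1.0, -0.0, 0.001]
force: [0.2, 0.4, 0.1]
finger_gap: 0.001
gripper_force: 0.0
```

Call:
{"name": "drive_tool", "arguments": {
  "deltas": [
    [[0,0.4,0,0],[0,0.8,0,0],[0,1.2,0,0],[0,1.6,0,0],[0,2,0,0]]
  ]
}}

```text
t: 15.13
tcp_pos: [0.5387, -0.0207, 0.0542]
tool_rot: [0.024, 1.0, -0.0, -0.0]
force: [0.8, 0.1, 0.0]
finger_gap: 0.001
gripper_force: 0.0
```

Call:
{"name": "drive_tool", "arguments": {
  "deltas": [
    [[0,0.3,0,0],[0,0.6,0,0],[0,0.9,0,0],[0,1.2,0,0],[0,1.5,0,0]]
  ]
}}

```text
t: 15.55
tcp_pos: [0.5387, -0.0191, 0.0543]
tool_rot: [0.024, 1.0, 0.0, -0.0]
force: [-0.6, -0.2, 0.8]
finger_gap: -0.003
gripper_force: 0.0
```

Call:
{"name": "drive_tool", "arguments": {
  "deltas": [
    [[0,0.3,0,0],[0,0.6,0,0],[0,0.9,0,0],[0,1.2,0,0],[0,1.5,0,0]]
  ]
}}

```text
t: 15.97
tcp_pos: [0.5388, -0.0175, 0.0543]
tool_rot: [0.024, 1.0, 0.0, -0.0]
force: [-0.8, 0.6, -0.1]
finger_gap: -0.002
gripper_force: 0.0
```

```bash
cat >> h.py <<'E'
def lb(im=None):   # shift-tracker: inner edge of left nose, top view
    s=manip.sense(); im=vision.snapshot("top") if im is None else im; g=im.max(2).astype(np.float32); ys=np.arange(.13,.25,.0005); out=[]
    for x in (.03,.035,.04,.045,.048):
        uv=proj("top",[[*toworld(x,y),.065] for y in ys]).astype(np.float32)
        v=cv2.remap(g,uv[:,0].reshape(1,-1),uv[:,1].reshape(1,-1),cv2.INTER_LINEAR)[0]
        k=np.flatnonzero(v<45); out.append(round(float(ys[k[0]]),4) if len(k) else None)
    return s['t'],tobed(s['tcp_pos']).round(4),out
E
python3 - <<'E'
from h import *
for n in("top16","top17"): print(n,lb(cv2.imread(f"pics/{n}.png")[:,:,::-1].copy())[2])
print(lb())
E
```

```text
top16 [0.1815, 0.1815, 0.181, 0.181, 0.1815]
top17 [0.156, 0.1645, 0.178, 0.1815, 0.182]
(15.9667, array([ 0.0001, -0.0256]), [0.182, 0.1825, 0.1825, 0.1825, 0.182])
```

Call:
{"name": "drive_tool", "arguments": {
  "deltas": [
    [[0,0.3,0,0],[0,0.6,0,0],[0,0.9,0,0],[0,1.2,0,0],[0,1.5,0,0]]
  ]
}}

```text
t: 16.43
tcp_pos: [0.5389, -0.016, 0.0543]
tool_rot: [0.024, 1.0, -0.0, 0.0]
force: [-0.2, 0.1, -0.5]
finger_gap: -0.0
gripper_force: 0.0
```

Call:
{"name": "drive_tool", "arguments": {
  "deltas": [
    [[0,0.3,0,0],[0,0.6,0,0],[0,0.9,0,0],[0,1.2,0,0],[0,1.5,0,0]]
  ]
}}

```text
t: 16.85
tcp_pos: [0.5389, -0.0145, 0.0543]
tool_rot: [0.024, 1.0, 0.0, 0.0]
force: [0.5, -0.2, 0.2]
finger_gap: -0.0
gripper_force: 0.0
```

```bash
python3 -c "
from h import *
print(lb())"
```

```text
(16.85, array([ 0.0002, -0.0227]), [0.182, 0.1825, 0.1825, 0.1825, 0.182])
```

Call:
{"name": "drive_tool", "arguments": {
  "deltas": [
    [[0,0.3,0,0],[0,0.6,0,0],[0,0.9,0,0],[0,1.2,0,0],[0,1.5,0,0]]
  ]
}}

```text
t: 17.32
tcp_pos: [0.539, -0.013, 0.0543]
tool_rot: [0.024, 1.0, 0.0, -0.0]
force: [-0.4, 0.1, 0.7]
finger_gap: 0.001
gripper_force: 0.0
```

```bash
python3 -c "
from h import *
print(lb())"
```

```text
(17.3167, array([ 0.0001, -0.0212]), [0.1835, 0.1825, 0.183, 0.1835, 0.1835])
```

Call:
{"name": "drive_tool", "arguments": {
  "deltas": [
    [[0,0.3,0,0],[0,0.6,0,0],[0,0.9,0,0],[0,1.2,0,0],[0,1.5,0,0]]
  ]
}}

```text
t: 17.78
tcp_pos: [0.5391, -0.0115, 0.0543]
tool_rot: [0.024, 1.0, 0.0, 0.0]
force: [-0.6, -0.2, 0.2]
finger_gap: 0.0
gripper_force: 0.0
```

```bash
python3 -c "
from h import *
print(lb())"
```

```text
(17.7833, array([ 0.0002, -0.0197]), [0.1865, 0.1865, 0.1855, 0.186, 0.186])
```

Call:
{"name": "drive_tool", "arguments": {
  "deltas": [
    [[0,0.3,0,0],[0,0.6,0,0],[0,0.9,0,0]]
  ]
}}

```text
t: 18.08
tcp_pos: [0.5391, -0.0107, 0.0543]
tool_rot: [0.024, 1.0, 0.0, -0.0]
force: [-0.3, -0.1, 0.9]
finger_gap: 0.004
gripper_force: 0.0
```

```bash
python3 -c "
from h import *
print(lb())"
```

```text
(18.0833, array([ 0.0001, -0.0188]), [0.188, 0.187, 0.1875, 0.188, 0.188])
```

The carriage is moving left at about 5 mm/s and leaving the finger. I'll back off, rise, and cross over high so the view is clear.

Call:
{"name": "drive_tool", "arguments": {
  "deltas": [
    [[0,-18,0,0],[0,-35,-5,0],[0,-38,-42,0],[0,-38,-82,0],[0,-38,-120,0]]
  ]
}}

```text
t: 18.55
tcp_pos: [0.5367, -0.049, 0.1751]
tool_rot: [0.024, 1.0, 0.0, -0.001]
force: [0.7, 0.2, -0.7]
finger_gap: -0.001
gripper_force: 0.0
```

Call:
{"name": "drive_tool", "arguments": {
  "deltas": [
    [[0,41,0,0],[0,82,0,0],[0,123,0,0],[0,164,0,0],[0,205,0,0]]
  ]
}}

```text
t: 18.97
tcp_pos: [0.5468, 0.1578, 0.1746]
tool_rot: [0.024, 1.0, 0.0, 0.0]
force: [1.3, -0.3, 0.2]
finger_gap: -0.001
gripper_force: 0.0
```

Call:
{"name": "drive_tool", "arguments": {
  "deltas": [
    [[0,41,0,0],[0,82,0,0],[0,115,0,0],[0,133,0,0],[0,133,0,0]]
  ]
}}

```text
t: 19.38
tcp_pos: [0.5531, 0.2933, 0.1742]
tool_rot: [0.022, 1.0, 0.001, 0.001]
force: [-1.0, -1.0, 0.6]
finger_gap: 0.002
gripper_force: 0.0
```

Run:
```python
from h import *
t,o,p=meas("pics/top18.png"); print(t,np.round([a for a in o if abs(a-.1)<.035],4),p)
```

```text
19.3833 [0.1128 0.1133 0.1128 0.113  0.113  0.113  0.1128] [-0.0004  0.2855]
```

Call:
{"name": "drive_tool", "arguments": {
  "deltas": [
    [[0,0,0,0],[0,0,0,0],[0,0,0,0],[0,0,0,0],[0,0,0,0]]
  ]
}}

```text
t: 19.85
tcp_pos: [0.5537, 0.2879, 0.1744]
tool_rot: [0.025, 1.0, -0.0, -0.0]
force: [0.1, 0.5, 0.8]
finger_gap: 0.0
gripper_force: 0.0
```

Call:
{"name": "drive_tool", "arguments": {
  "deltas": [
    [[0,0,0,0],[0,0,0,0],[0,0,0,0],[0,0,0,0],[0,0,0,0]]
  ]
}}

```text
t: 20.27
tcp_pos: [0.5535, 0.289, 0.1743]
tool_rot: [0.024, 1.0, 0.0, 0.0]
force: [0.9, 0.5, 0.6]
finger_gap: -0.001
gripper_force: 0.0
```

Run:
```python
from h import *
t,o,p=meas("pics/top19.png"); print(t,np.round([a for a in o if abs(a-.1)<.035],4),p)
```

```text
20.2667 [0.1148 0.1153 0.1148 0.1153 0.1153 0.115  0.1153] [2.000e-04 2.812e-01]
```

Call:
{"name": "drive_tool", "arguments": {
  "deltas": [
    [[0,0,0,0],[0,0,0,0],[0,0,0,0],[0,0,0,0],[0,0,0,0]]
  ]
}}

```text
t: 20.73
tcp_pos: [0.5534, 0.289, 0.1743]
tool_rot: [0.024, 1.0, -0.0, -0.0]
force: [0.5, 1.2, 0.5]
finger_gap: 0.001
gripper_force: 0.0
```

Call:
{"name": "drive_tool", "arguments": {
  "deltas": [
    [[0,0,0,0],[0,0,0,0],[0,0,0,0],[0,0,0,0],[0,0,0,0]]
  ]
}}

```text
t: 21.15
tcp_pos: [0.5535, 0.289, 0.1743]
tool_rot: [0.024, 1.0, 0.0, 0.0]
force: [-0.5, -0.1, -0.3]
finger_gap: -0.005
gripper_force: 0.0
```

Call:
{"name": "drive_tool", "arguments": {
  "deltas": [
    [[0,0,0,0],[0,0,0,0],[0,0,0,0],[0,0,0,0],[0,0,0,0]]
  ]
}}

```text
t: 21.57
tcp_pos: [0.5535, 0.289, 0.1743]
tool_rot: [0.024, 1.0, 0.0, 0.0]
force: [0.1, 0.8, 0.0]
finger_gap: 0.002
gripper_force: 0.0
```

Run:
```python
from h import *
t,o,p=meas("pics/top20.png"); print(t,np.round([a for a in o if abs(a-.1)<.035],4),p)
im=cv2.imread("pics/top20.png"); cv2.imwrite("pics/crop20.png",cv2.resize(im[182:232,190:260],None,fx=10,fy=10,interpolation=cv2.INTER_CUBIC))
```

```text
21.5667 [0.1165 0.116  0.1165 0.1163 0.116  0.1168 0.1158] [2.000e-04 2.812e-01]
```

View pics/crop20.png

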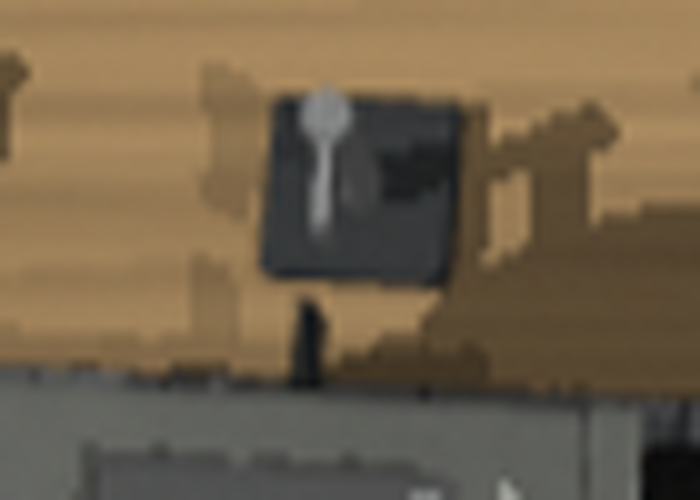

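The pointer tip at (309,300) is now in line with the blade at (319,235), to about 1 mm along the bed. The carriage is practically still and the gripper is well clear, so I'll hand in.

```bash
python3 -c "
from station import manip
print(manip.sign_off())"
```

```text
the job is handed in; nothing more can be done
None
```

The carriage came to rest with its pointer within about 1 mm of the largest gauge's blade (measured in the top view), the gripper clear of it, and I handed the job in at about 21.6 s; sign-off returned no verdict.

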